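Unlock the blade safe

TASK

The print studio's blade safe has three thumbwheels and a sliding bolt on its lid. Roll the outer two wheels so that the code 5-2-3 is on top, reading left to right from the robot's side (the bolt's side), leaving the middle wheel, already on 2, as it is; then slide the bolt fully to the robot's left to open the lock. Never push harder than 20 N on any part of the safe, leave the jar, roll and spatula alone, and take the hand away at the end.

Things in the scene. Friction and masses are not known exactly. Their poses are not given: they have to be found in the camera images.
- safe: grey steel blade safe, fixed on the table, 200 (x) x 240 (y) x 100 mm high; origin: centre of its underside, z up, x away from the robot, y to its left. On the flat lid, three thumbwheels in a row along y, axles at x = +30, z = 80 to 84 mm, y = +46 (left), 0, -46 (right). White 4 mm high index bars beside each wheel at x = +30 mm. The bolt knob is on the robot's side
- left_wheel (a joint): left (+y) thumbwheel, black rubber rim 60 mm across, 20 wide, white numerals 1 to 6, 60 degrees apart, heads away from the robot. Value, rad: 0 with 1 on top; grows as the top rolls away from the robot (+x), next number each 1.0472; endless. 5 is on top at 4.189, plus or minus whole turns (6.283). No clicks: drag 0.12 N m holds it
- mid_wheel (a joint): middle thumbwheel, black rubber rim 60 mm across, 20 wide, white numerals 1 to 6, 60 degrees apart, heads away from the robot. Value, rad: 0 with 1 on top; grows as the top rolls away from the robot (+x), next number each 1.0472; endless. 2 is on top at 1.047, plus or minus whole turns (6.283). No clicks: drag 0.12 N m holds it. Starts on its 2
- right_wheel (a joint): right (-y) thumbwheel, black rubber rim 60 mm across, 20 wide, white numerals 1 to 6, 60 degrees apart, heads away from the robot. Value, rad: 0 with 1 on top; grows as the top rolls away from the robot (+x), next number each 1.0472; endless. 3 is on top at 2.094, plus or minus whole turns (6.283). No clicks: drag 0.12 N m holds it
- left_top (a point): fixed point, where the left wheel's rim is highest when its seat is unworn: (30, 46, 114) mm in the safe's frame. Seats are worn: each wheel, axle and all, stands 0 to 4 mm lower, a new amount each time. Pressed from above it sinks against a 6 N/mm spring, at most 4 mm, to a hard stop; a fingertip needs 6 N or more on the rim to roll it
- mid_top (a point): fixed point, where the middle wheel's rim is highest when its seat is unworn: (30, 0, 114) mm in the safe's frame. Seats are worn: each wheel, axle and all, stands 0 to 4 mm lower, a new amount each time. Pressed from above it sinks against a 6 N/mm spring, at most 4 mm, to a hard stop; a fingertip needs 6 N or more on the rim to roll it
- right_top (a point): fixed point, where the right wheel's rim is highest when its seat is unworn: (30, -46, 114) mm in the safe's frame. Seats are worn: each wheel, axle and all, stands 0 to 4 mm lower, a new amount each time. Pressed from above it sinks against a 6 N/mm spring, at most 4 mm, to a hard stop; a fingertip needs 6 N or more on the rim to roll it
- left_number (a point): point on the left thumbwheel's rim in the middle of its numeral 5 (turns with the wheel); the wheel is set when this is on top, level with the two white index bars beside the wheel
- mid_number (a point): point on the middle thumbwheel's rim in the middle of its numeral 2 (turns with the wheel); the wheel is set when this is on top, level with the two white index bars beside the wheel
- right_number (a point): point on the right thumbwheel's rim in the middle of its numeral 3 (turns with the wheel); the wheel is set when this is on top, level with the two white index bars beside the wheel
- bolt (a joint): the bolt, m: 0 shut (start), slides to the robot's left (safe's +y) to 0.020, fully open, where it meets a rubber-buffered end stop. Friction 2.5 N, it stays where it is left. While any wheel is well (over 20 degrees) off its code number the bolt stops after about 4 mm
- bolt_knob (a point): centre of the top of the bolt's square steel knob (16 x 16 mm, its sides upright from 12 to 30 mm above the lid on a thinner 10 mm neck and a foot 16 x 24 mm, 4 mm high); moves with the bolt; shut it is at (-60, 0, 130) mm in the safe's frame
- bolt_home (a point): fixed point of the safe where bolt_knob is when the bolt is shut: (-60, 0, 130) mm in the safe's frame
- ink_jar: bystander: grey ink jar with a dark lid, 68 mm across, 85 mm high, left of the safe; origin at the centre of its underside
- tape_roll: bystander: brown cardboard roll lying flat, 96 mm across, 25 mm high, right of the safe; origin at the centre of its underside
- spatula: bystander: ink spatula 200 mm long with a wooden handle, lying on the table beyond the safe; origin at the middle of its underside

How it is judged:
By the outcome, as a careful person would: the job done as asked, in the order asked, and still so for the second after the job is handed in, with the robot touching nothing.
It also fails if it takes over 70 s, if anything falls off the work surface, if the arm or the gripper's body presses on something with over 40 N, if the wrist force passes 120 N, or if a joint passes its speed limit or range.

ROBOT

A 6-joint arm with a two-finger parallel gripper is mounted at the origin on the work surface. World frame = base frame: x ahead of the robot, y to its left, z up, the work surface at z = 0. Lengths are in mm, angles in rad, forces in N, time in s.
With the tool pointing down it reaches from about 275 to 1000 mm from the base axis. Payload 8.4 kg.
Tool frame: the origin (TCP) lies at the very end of the fingers, on their centre line; the grasp point (between the pads) lies 19 mm behind it; z points along the fingers, x is the direction in which the jaws open and shut, and the axes are right-handed (so a half turn about z gives the same grasp; the last joint's range is limited). The gripper opens to 85 mm and grips with 20 to 120 N. Pads are 22 mm wide; open, the fingers measure 114 mm over their backs; the gripper's body (76 mm by 85 mm) begins 54 mm behind the grasp point. The pads swing forward as they close: fully open they stand 13 mm farther back than shut.
Start: joints at [-1.139, 0.353, 1.633, -0, 1.155, -0.002], TCP at [262.7, -567.112, 231.281] pointing down, gripper open.
Joint ranges: [-2.63, 2.63], [-0.92, 2.1], [0.06, 2.66], [-1.3, 4.44], [0, 2.69], [-3.02, 3.02]. Speed limits (rad/s): [2.22, 2.22, 2.79, 3.14, 3.14, 3.14].

INTERFACE

Orientations are given as [roll, pitch, yaw] about the fixed x, y, z axes, in that order (R = Rz(yaw) Ry(pitch) Rx(roll)).
In Python, from rig import r gives the robot as it stands. The module is installed in compiled form; this text tells all that it offers.
- The arm moves only by the tool apply_moves, never from a script. Its argument "targets" is a list that holds one entry, the list of rows, each a list of 7 numbers: the gripper's target within -1 to 1 (fully open at 1, half-way at 0, shut at -1), then the shift along the tool's x, y, z in cm, then the turn, a rotation vector about the tool's x, y, z in degrees. A call has 1 to 8 rows; each row is the pose to reach, as a shift and turn from the pose measured when the call began, along the tool's axes at that moment; what a row does not reach only later rows make up. A row lasts 1/10 s, in which the tool goes at most 50 mm and 8.59 degrees, less where a joint would pass 70% of its speed; a pose out of reach is approached as far as the arm can. A call with a gripper value outside its range is refused whole. The fingers move at their own pace and stop on an object; "newtons" is the grip in N (left out, the last holds). Time passes only in rows, so rows that repeat a pose let the fingers close. It gives the time, the measured TCP pose, the force and the opening at its end, in the units of the state.
- r.sense(): the state, without advancing time (a new reading comes with each control period).
- r.grab_frame(name): name is "scene" or "top"; returns a dict with "pixels" (400x640x3 uint8, red, green, blue), "fov_y" (degrees; the focal length in pixels is half the picture's height over the tangent of half this angle, whatever the lens; pixels are square), "cx", "cy" (the principal point, pixels), "D" ([k1, k2, p1, p2, k3] as OpenCV has them; the pictures are not rectified), "R" (3x3) and "t" (3): a world point X has camera coordinates R X + t. Camera axes: x right, y down, z forward; pixel columns grow to the right and rows downward; lengths in mm; the calibration is good to about 2 mm. A picture is of the moment at which its call begins. There is no depth.
- r.sign_off(): hands the job in, once; it reports no verdict.
The state is a dict: "clock": time; "qpos": joint angles; "qvel": joint speeds; "joint_efforts": joint torques, N m; "eef_pos": TCP position; "tcp_rot": TCP orientation; "contact_force": force on the tool from outside, world axes, zero at the start; "wrist_torque": the same for the moment, N m; "opening": opening from 0.0 (shut) to 1.0 (fully open).
Only numpy, scipy, OpenCV 4.12 (cv2) and the standard library are available. Lean on these libraries where they do the work, as an engineer would, in place of code of your own. Each camera call takes 0.05 s, during which the arm holds its last target. There are 200 camera calls.

## Working session

There is one attempt and no reset: what is moved stays moved. The work goes in short steps, Python scripts to look and compute and a tool call to move; the robot and the scene stay as the last step left them, time stands still between calls to the robot, and variables do not carry over. Pictures are saved under pics/ and viewed, about 8 in all and at most 12, crops included, and the job is handed in when it is done.

Besides the shell and the picture viewer there is one more tool, called after "Request:" by a JSON object that holds its "op" and its "data", one argument or row to a line. apply_moves: Moves the arm, as the interface text tells. Its arguments: {"type":"object","properties":{"targets":{"type":"array"},"newtons":{"type":"number"}},"required":["targets"]}

```bash
mkdir -p pics; cat > h.py <<'E'
import numpy as np, cv2
from rig import r
def cam(n):
    f=r.grab_frame(n); fl=200/np.tan(np.radians(f["fov_y"])/2)
    K=np.array([[fl,0,f["cx"]],[0,fl,f["cy"]],[0,0,1]]); return f,K
def proj(f,K,P):
    return cv2.projectPoints(np.float64(P).reshape(-1,1,3),cv2.Rodrigues(np.array(f["R"]))[0],np.float64(f["t"]),K,np.float64(f["D"]))[0].reshape(-1,2)
def atz(f,K,uv,z):
    n=cv2.undistortPoints(np.float64(uv).reshape(-1,1,2),K,np.float64(f["D"])).reshape(-1,2)
    R=np.array(f["R"]);t=np.float64(f["t"]);c=-R.T@t
    d=np.c_[n,np.ones(len(n))]@R
    return c+d*((np.broadcast_to(z,len(n))-c[2])/d[:,2])[:,None]
def save(f,name,box=None,s=1):
    p=np.asarray(f["pixels"])[:,:,::-1]
    if box: p=p[box[1]:box[3],box[0]:box[2]]
    cv2.imwrite("pics/"+name,cv2.resize(p,None,fx=s,fy=s,interpolation=cv2.INTER_CUBIC))
E
python3 - <<'E'
from h import *
for n in("scene","top"):
    f,K=cam(n); save(f,n+"0.png"); R=np.array(f["R"]); print(n,-R.T@np.array(f["t"]),R[2],K[0,0],f["D"])
print(r.sense())
E
```

```text
scene [1001.49296123 -573.40380856  568.70550667] [-0.48012856  0.69451775 -0.53583734] 370.3635616052752 [0.00871704 0.         0.         0.         0.        ]
top [499.78028667   7.53076923 962.16928498] [ 0.11165688  0.01138107 -0.99368165] 424.4547044521298 [-0.04251769  0.          0.          0.          0.        ]
{'clock': 0.1, 'qpos': array([-1.13943286e+00,  3.53552150e-01,  1.63405791e+00, -1.53848101e-05,
        1.15515720e+00, -2.38892997e-03]), 'qvel': array([-0.0008434 , -0.00071791, -0.00188881, -0.00051507, -0.00022305,
       -0.00047374]), 'joint_efforts': array([-8.09495559e-04, -6.06361270e+01, -3.42817497e+01, -1.48817969e-05,
        4.07605141e-03,  4.86766638e-06]), 'eef_pos': array([ 262.5046418 , -566.7486132 ,  230.65422929]), 'tcp_rot': array([ 3.14158139e+00,  1.17463710e-03, -1.13703772e+00]), 'contact_force': array([2.79613482e-01, 1.05168275e-04, 4.15569287e-02]), 'wrist_torque': array([ 0.02495617,  0.03380642, -0.02467926]), 'opening': 1.0028365078173709}
```

View pics/top0.png

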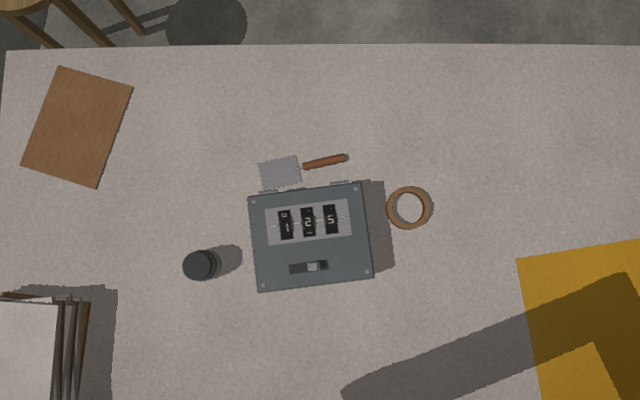

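View pics/scene0.png

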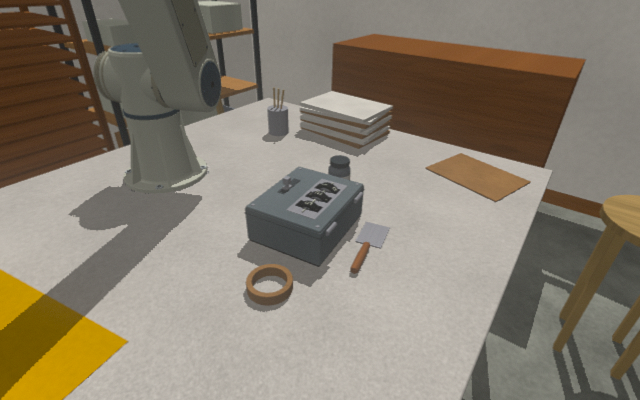

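The top view shows the safe with lid corners near (248,196), (361,182), (374,277) and (258,292). The left wheel is near 1 at (287,224), the middle on 2 and the right near 5 at (330,219). The knob is at about (313,267).

```bash
python3 - <<'E'
from h import *
f,K=cam("top"); save(f,"top1.png",(240,175,380,300),5.7)
E
```

```text
(no output)
```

View pics/top1.png

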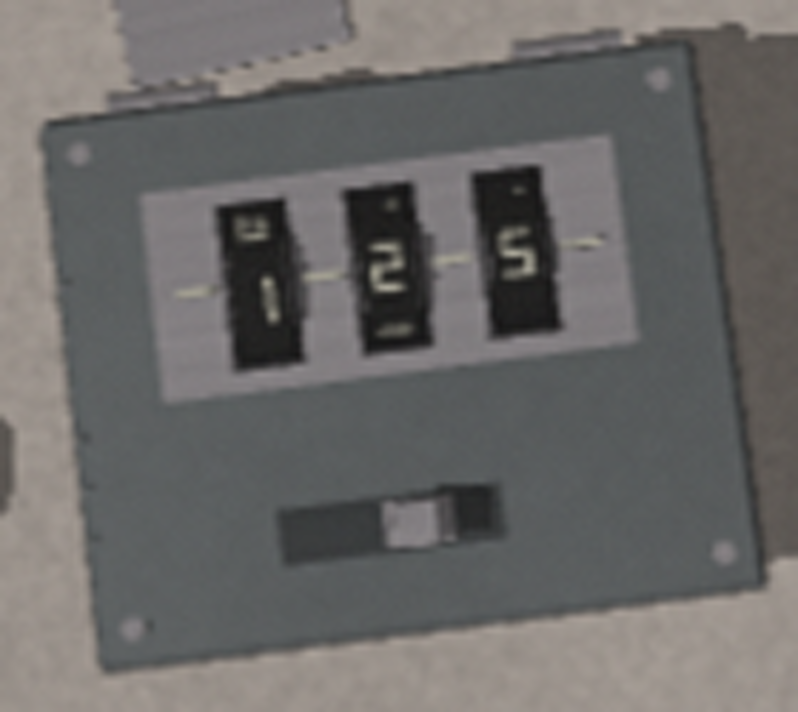

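```bash
cat >> h.py <<'E'
def wheel_angle(f,K,uv,pose,wy,wear=2.):
    """angle from top (toward +x positive) of rim point seen at uv"""
    x,y,a=pose; c,s=np.cos(a),np.sin(a); M=np.array([[c,s],[-s,c]])
    A=[np.r_[M@(p[:2]-[x,y]),p[2]] for p in (atz(f,K,[uv],80)[0],atz(f,K,[uv],130)[0])]
    d=A[1]-A[0]; o=A[0]-[30,0,84-wear]
    k=[d[0]**2+d[2]**2,2*(o[0]*d[0]+o[2]*d[2]),o[0]**2+o[2]**2-900]
    q=A[0]+d*max(np.roots(k).real); return np.degrees(np.arctan2(q[0]-30,q[2]-84+wear)),q
def world(pose,P):
    x,y,a=pose;P=np.float64(P).reshape(-1,3);c,s=np.cos(a),np.sin(a)
    return np.c_[x+c*P[:,0]-s*P[:,1],y+s*P[:,0]+c*P[:,1],P[:,2]]
E
python3 - <<'E'
from h import *
from scipy.optimize import least_squares
f,K=cam("top"); cr=lambda U:(np.float64(U)+.5)/5.7-.5+[240,175]
U=cr([(44,122),(690,42),(765,587),(103,670),(382,505),(437,497),(441,545),(388,552),(175,295),(605,240)])
P=[(100,120,100),(100,-120,100),(-100,-120,100),(-100,120,100),(-52,8,130),(-52,-8,130),(-68,-8,130),(-68,8,130)]
res=lambda p:(proj(f,K,world(p,P))-U[:8]).ravel()
s=least_squares(res,[500,0,0.1]); p=s.x
print(p,np.degrees(p[2]),np.round(s.fun.reshape(-1,2),1).tolist())
inv=lambda q:[np.round([np.cos(p[2])*(a[0]-p[0])+np.sin(p[2])*(a[1]-p[1]),-np.sin(p[2])*(a[0]-p[0])+np.cos(p[2])*(a[1]-p[1])],1) for a in q]
print("bars",inv(atz(f,K,U[8:],104)),"knob",inv(atz(f,K,U[4:8],130)))
for n,u in(("1",(268,300)),("6",(252,230)),("2",(387,267)),("3",(395,329)),("5",(517,255))): print(n,wheel_angle(f,K,cr(u),p,0))
for q in [(30,46,114),(30,0,114),(30,-46,114),(-60,0,130)]: print(world(p,q))
np.save("pose.npy",p)
E
```

```text
[5.33312192e+02 3.91824288e+01 1.19220322e-01] 6.830821288407447 [[-1.7, -0.8], [0.8, -1.0], [0.7, 1.1], [-1.8, 1.1], [1.2, -0.3], [-0.3, 0.1], [-0.0, -0.1], [1.1, -0.3]]
bars [array([29.7, 75.9]), array([ 30.5, -78.3])] knob [array([-52.3,  10.3]), array([-51.8,  -8.6]), array([-68.1,  -8. ]), array([-68.3,  10.2])]
1 (np.float64(-12.707383693573842), array([ 23.40084242,  42.62263075, 111.26518613]))
6 (np.float64(40.12118691116123), array([ 49.33219318,  45.99764742, 104.94049491]))
2 (np.float64(-0.3734104713055108), array([ 29.80448412,  -0.41674531, 111.99936289]))
3 (np.float64(-46.39592056781611), array([  8.27631723,  -0.33825143, 102.69013308]))
5 (np.float64(-3.007171167413077), array([ 28.42617166, -46.3876918 , 111.9586893 ]))
[[557.62808974  88.42404863 114.        ]]
[[563.09924234  42.75057176 114.        ]]
[[568.57039494  -2.92290511 114.        ]]
[[473.73809194  32.04614276 130.        ]]
```

The safe fit agrees with the given sizes: x≈533, y≈39, yaw 6.8°, with index bars at x≈30 and the knob at -60. The left wheel must roll about 107° towards the robot and the right wheel about 117°. I'll shut the fingers and go above the left wheel.

```bash
cat >> h.py <<'E'
from scipy.spatial.transform import Rotation as Ro
def go(P,yaw,pose=None):
    s=r.sense(); R=Ro.from_euler("xyz",s["tcp_rot"]); p=np.load("pose.npy")
    d=R.inv().apply(world(p,P)[0]-s["eef_pos"])/10
    t=(R.inv()*Ro.from_euler("xyz",[np.pi,0,yaw])).as_rotvec(degrees=True)
    print("shift cm",d.round(3),"turn deg",t.round(2))
def here():
    s=r.sense(); p=np.load("pose.npy"); c,q=np.cos(p[2]),np.sin(p[2]); M=np.array([[c,q,0],[-q,c,0],[0,0,1]])
    print(round(s["clock"],2),"safe xyz",(M@(s["eef_pos"]-[p[0],p[1],0])).round(2),"F safe",(M@s["contact_force"]).round(2),"rot",s["tcp_rot"].round(4),"open",round(s["opening"],3))
E
python3 -c "
from h import *
here(); go((30,46,200),np.load('pose.npy')[2]-np.pi/2)"
```

```text
0.2 safe xyz [-340.88 -569.53  230.82] F safe [ 0.03  0.12 -0.77] rot [-3.1416e+00  9.0000e-04 -1.1370e+00] open 1.001
shift cm [-47.051 -54.316   3.124] turn deg [1.000e-02 5.000e-02 1.803e+01]
```

Request:
{"op": "apply_moves", "data": {
  "targets": [
    [[-1,-47.05,-54.32,3.1,0,0,18],[-1,-47.05,-54.32,3.1,0,0,18],[-1,-47.05,-54.32,3.1,0,0,18],[-1,-47.05,-54.32,3.1,0,0,18],[-1,-47.05,-54.32,3.1,0,0,18],[-1,-47.05,-54.32,3.1,0,0,18],[-1,-47.05,-54.32,3.1,0,0,18],[-1,-47.05,-54.32,3.1,0,0,18]]
  ],
  "newtons": 40
}}

```text
clock: 1.0
eef_pos: [427.1, -200.9, 214.1]
tcp_rot: [-3.141, 0.001, -1.451]
contact_force: [2.0, -0.3, 0.8]
opening: 0.003
```

```bash
python3 -c "
from h import *
here(); go((32,46,135),np.load('pose.npy')[2]-np.pi/2)"
```

```text
1.0 safe xyz [-134.01 -225.72  214.12] F safe [ 1.93 -0.52  0.84] rot [-3.1414e+00  5.0000e-04 -1.4514e+00] open 0.003
shift cm [-27.166 -16.604   7.93 ] turn deg [-0.01  0.03  0.01]
```

Request:
{"op": "apply_moves", "data": {
  "targets": [
    [[-1,-27.17,-16.6,1.5,0,0,0],[-1,-27.17,-16.6,1.5,0,0,0],[-1,-27.17,-16.6,1.5,0,0,0],[-1,-27.17,-16.6,1.5,0,0,0],[-1,-27.17,-16.6,1.5,0,0,0],[-1,-27.17,-16.6,1.5,0,0,0],[-1,-27.17,-16.6,5,0,0,0],[-1,-27.17,-16.6,7.9,0,0,0]]
  ]
}}

```text
clock: 1.8
eef_pos: [561.1, 91.8, 134.5]
tcp_rot: [-3.139, 0.001, -1.448]
contact_force: [-0.1, -0.5, -0.5]
opening: -0.001
```

```bash
python3 -c "
from h import *
here(); f,K=cam('scene'); here()
p=np.load('pose.npy'); u=proj(f,K,world(p,[(30,46,114),(30,46,135),(100,120,100),(100,-120,100),(-100,-120,100),(-100,120,100)])); print(u.round(1))
b=(230,110,380,260); save(f,'sc1.png',b,4)"
```

```text
1.8 safe xyz [ 33.81  48.94 134.5 ] F safe [-0.12 -0.52 -0.48] rot [-3.1392e+00  1.1000e-03 -1.4483e+00] open -0.001
1.85 safe xyz [ 29.76  47.59 129.62] F safe [-2.84 -0.61 -4.01] rot [ 3.1359e+00  4.0000e-04 -1.4488e+00] open -0.001
[[327.8 183.3]
 [328.  175.8]
 [365.2 182.6]
 [319.9 231.6]
 [243.8 205.1]
 [298.8 164.4]]
```

View pics/sc1.png

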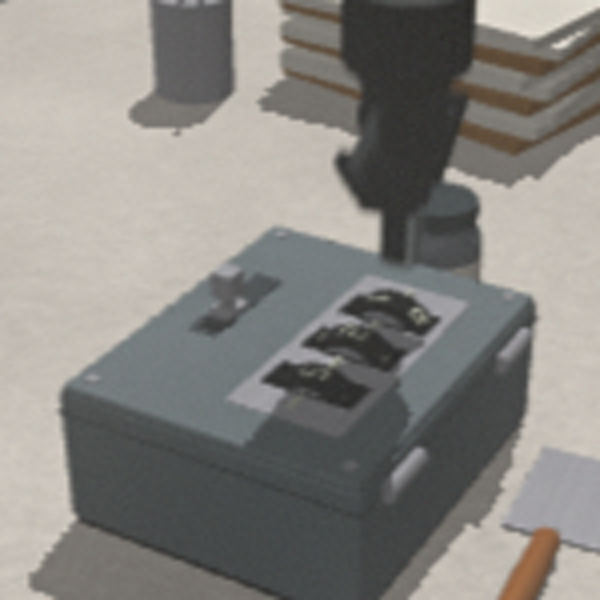

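The closed finger sits above the left wheel with its tip at crop (395,258). The lid corners appear about 2 px lower than my fit predicts, so I'll check both cameras with the arm settled.

Request:
{"op": "apply_moves", "data": {
  "targets": [
    [[-1,0,0,0,0,0,0],[-1,0,0,0,0,0,0],[-1,0,0,0,0,0,0]]
  ]
}}

```text
clock: 2.15
eef_pos: [557.9, 89.6, 131.0]
tcp_rot: [3.138, 0.0, -1.45]
contact_force: [0.2, 0.6, 0.6]
opening: -0.007
```

```bash
python3 -c "
from h import *
here(); f,K=cam('scene'); p=np.load('pose.npy')
P=[(-60,0,130),(100,120,100),(100,-120,100),(-100,-120,100),(-100,120,100),(30,76,104),(30,-76,104)]
u=proj(f,K,world(p,P)); b=(240,155,372,240); s=6
img=np.ascontiguousarray(np.asarray(f['pixels'])[:,:,::-1][b[1]:b[3],b[0]:b[2]]); img=cv2.resize(img,None,fx=s,fy=s,interpolation=cv2.INTER_CUBIC)
for q in u: cv2.circle(img,tuple(int(v) for v in ((q-b[:2]+.5)*s-.5)),2,(0,0,255),-1)
cv2.imwrite('pics/sc2.png',img); print(((u-b[:2]+.5)*s-.5).round(0).tolist())
print('tip',((proj(f,K,r.sense()['eef_pos'])-b[:2]+.5)*s-.5))"
```

```text
2.15 safe xyz [ 30.42  47.15 131.02] F safe [0.32 0.58 0.57] rot [ 3.1377e+00  5.0000e-04 -1.4497e+00] open -0.007
[[283.0, 130.0], [754.0, 168.0], [482.0, 462.0], [25.0, 303.0], [355.0, 59.0], [562.0, 162.0], [375.0, 335.0]]
tip [[532.96413104 134.75810526]]
```

View pics/sc2.png

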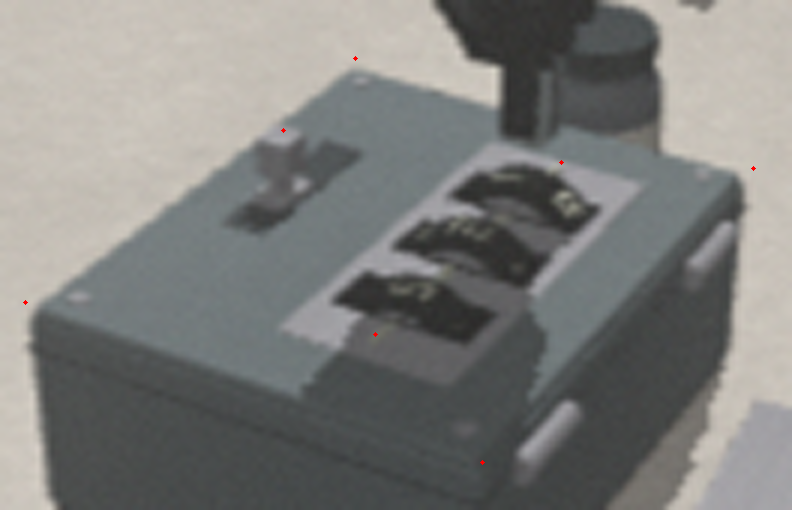

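The knob's top shows at crop (282,140), predicted (283,130). That is a few mm off, which a flat tip tolerates. I'll descend over the left wheel, aiming at y≈45, and feel for its rim.

Request:
{"op": "apply_moves", "data": {
  "targets": [
    [[-1,0.2,0,0.7,0,0,0],[-1,0.2,0,1.3,0,0,0],[-1,0.2,0,1.5,0,0,0],[-1,0.2,0,1.5,0,0,0],[-1,0.2,0,1.5,0,0,0],[-1,0.2,0,1.5,0,0,0]]
  ]
}}

```text
clock: 2.8
eef_pos: [558.4, 87.6, 116.2]
tcp_rot: [3.138, 0.001, -1.45]
contact_force: [-0.2, -0.6, 0.7]
opening: -0.003
```

```bash
python3 -c "
from h import *
here()"
```

```text
2.8 safe xyz [ 30.63  45.14 116.24] F safe [-0.25 -0.56  0.66] rot [ 3.1384e+00  5.0000e-04 -1.4497e+00] open -0.003
```

Request:
{"op": "apply_moves", "data": {
  "targets": [
    [[-1,0,0,0.1,0,0,0],[-1,0,0,0.2,0,0,0],[-1,0,0,0.2,0,0,0]]
  ]
}}

```text
clock: 3.1
eef_pos: [558.3, 87.7, 114.1]
tcp_rot: [3.138, 0.0, -1.45]
contact_force: [-0.5, 0.5, 0.1]
opening: -0.0
```

Request:
{"op": "apply_moves", "data": {
  "targets": [
    [[-1,0,0,0.1,0,0,0],[-1,0,0,0.1,0,0,0],[-1,0,0,0.1,0,0,0]]
  ]
}}

```text
clock: 3.4
eef_pos: [558.4, 87.7, 113.3]
tcp_rot: [3.139, 0.001, -1.45]
contact_force: [-1.2, -0.4, 2.7]
opening: 0.004
```

Request:
{"op": "apply_moves", "data": {
  "targets": [
    [[-1,0,0,0.1,0,0,0],[-1,0,0,0.1,0,0,0],[-1,0,0,0.1,0,0,0]]
  ]
}}

```text
clock: 3.7
eef_pos: [558.5, 87.7, 112.6]
tcp_rot: [3.139, 0.001, -1.45]
contact_force: [-0.8, -0.2, 5.8]
opening: -0.001
```

Contact is at z≈113.6, so the left seat is barely worn. I'll press to about 11 N and roll 12 mm towards the robot as a trial.

Request:
{"op": "apply_moves", "data": {
  "targets": [
    [[-1,0,0,0.12,0,0,0],[-1,0,0.1,0.12,0,0,0],[-1,0,0.3,0.12,0,0,0],[-1,0,0.5,0.12,0,0,0],[-1,0,0.7,0.12,0,0,0],[-1,0,0.9,0.12,0,0,0],[-1,0,1.1,0.12,0,0,0],[-1,0,1.2,0.12,0,0,0]]
  ]
}}

```text
clock: 4.5
eef_pos: [548.8, 86.5, 112.7]
tcp_rot: [-3.14, 0.001, -1.45]
contact_force: [4.0, 0.6, 5.7]
opening: 0.002
```

```bash
python3 -c "
from h import *
here(); f,K=cam('scene'); save(f,'sc3.png',(290,165,350,215),10)"
```

```text
4.5 safe xyz [ 21.02  45.16 112.65] F safe [4.01 0.08 5.74] rot [-3.1395e+00  5.0000e-04 -1.4496e+00] open 0.002
```

View pics/sc3.png

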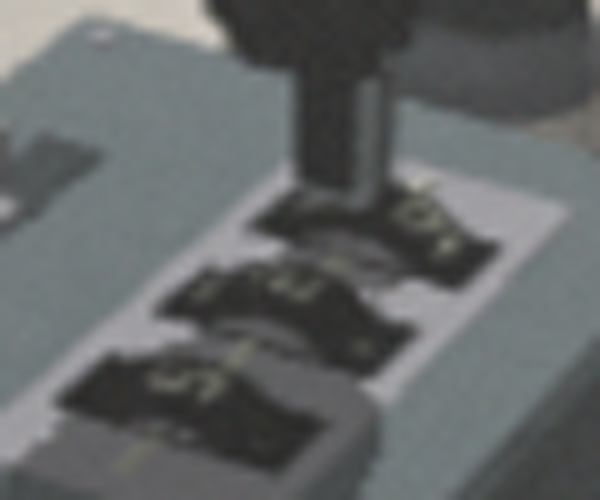

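The wheel rolls with the finger: the 6 has climbed to (415,215) next to the tip, at 4 N tangential. I'll press a little harder and continue.

Request:
{"op": "apply_moves", "data": {
  "targets": [
    [[-1,0,0.2,0.15,0,0,0],[-1,0,0.4,0.17,0,0,0],[-1,0,0.6,0.17,0,0,0],[-1,0,0.8,0.17,0,0,0],[-1,0,0.9,0.17,0,0,0],[-1,0,0.9,0.17,0,0,0]]
  ]
}}

```text
clock: 5.15
eef_pos: [540.1, 85.5, 111.2]
tcp_rot: [-3.139, 0.001, -1.45]
contact_force: [1.2, -0.1, 4.5]
opening: 0.005
```

```bash
python3 -c "
from h import *
here(); go((46,45,118),np.load('pose.npy')[2]-np.pi/2)"
```

```text
5.15 safe xyz [ 12.23  45.16 111.15] F safe [ 1.17 -0.2   4.49] rot [-3.1388e+00  6.0000e-04 -1.4496e+00] open 0.005
shift cm [ 0.022 -3.379 -0.676] turn deg [-0.16  0.03  0.11]
```

Request:
{"op": "apply_moves", "data": {
  "targets": [
    [[-1,0,0,-0.9,0,0,0],[-1,0,0,-0.9,0,0,0],[-1,0,-3.2,-0.9,0,0,0],[-1,0,-3.2,-0.9,0,0,0],[-1,0,-3.2,-0.4,0,0,0],[-1,0,-3.2,-0.4,0,0,0],[-1,0,-3.2,-0.3,0,0,0],[-1,0,-3.2,-0.3,0,0,0]]
  ]
}}

```text
clock: 5.95
eef_pos: [571.1, 89.3, 114.0]
tcp_rot: [-3.14, 0.001, -1.45]
contact_force: [1.1, 0.0, 0.1]
opening: 0.002
```

```bash
python3 -c "
from h import *
here(); f,K=cam('scene'); save(f,'sc4.png',(290,165,350,215),10)"
```

```text
5.95 safe xyz [ 43.51  45.23 113.99] F safe [ 1.07 -0.13  0.1 ] rot [-3.1397e+00  6.0000e-04 -1.4496e+00] open 0.002
```

View pics/sc4.png

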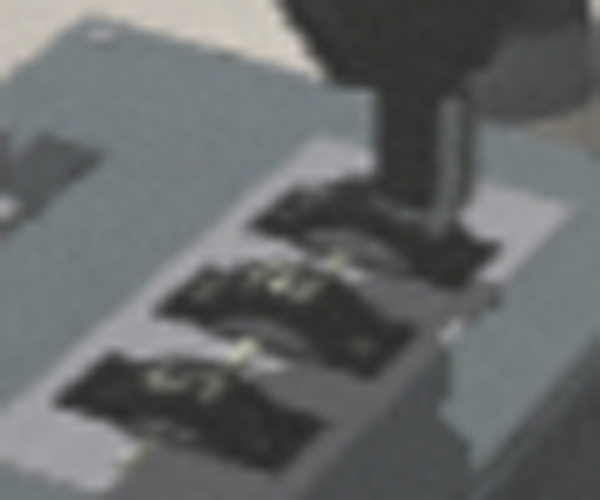

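The finger is now on the far side, with the 1 on the left wheel moved down to the near side and the middle wheel unchanged. Next comes a long stroke in two calls.

Request:
{"op": "apply_moves", "data": {
  "targets": [
    [[-1,0,0,0.2,0,0,0],[-1,0,0,0.29,0,0,0],[-1,0,0.25,0.29,0,0,0],[-1,0,0.5,0.29,0,0,0],[-1,0,0.75,0.29,0,0,0],[-1,0,1.0,0.29,0,0,0],[-1,0,1.25,0.29,0,0,0],[-1,0,1.5,0.29,0,0,0]]
  ]
}}

```text
clock: 6.8
eef_pos: [558.5, 87.7, 112.5]
tcp_rot: [-3.135, 0.001, -1.45]
contact_force: [4.3, 0.5, 6.3]
opening: -0.002
```

```bash
python3 -c "
from h import *
here()"
```

```text
6.8 safe xyz [ 30.77  45.22 112.49] F safe [4.35 0.02 6.28] rot [-3.1348e+00  6.0000e-04 -1.4495e+00] open -0.002
```

Request:
{"op": "apply_moves", "data": {
  "targets": [
    [[-1,0,0.25,0.19,0,0,0],[-1,0,0.5,0.19,0,0,0],[-1,0,0.75,0.19,0,0,0],[-1,0,1.0,0.19,0,0,0],[-1,0,1.25,0.19,0,0,0],[-1,0,1.5,0.19,0,0,0],[-1,0,1.5,0.19,0,0,0]]
  ]
}}

```text
clock: 7.5
eef_pos: [545.1, 86.1, 111.7]
tcp_rot: [-3.131, 0.001, -1.45]
contact_force: [2.2, -0.5, 7.6]
opening: 0.003
```

```bash
python3 -c "
from h import *
here()"
```

```text
7.5 safe xyz [ 17.25  45.18 111.68] F safe [ 2.08 -0.76  7.59] rot [-3.1311e+00  7.0000e-04 -1.4495e+00] open 0.003
```

The left wheel has had about 80° of roll so far. I'll lift and swing the hand to the left for a clean top picture.

Request:
{"op": "apply_moves", "data": {
  "targets": [
    [[-1,0,0,-3,-0.6,0,0],[-1,0,0,-6,-0.6,0,0],[-1,-5,0,-7,-0.6,0,0],[-1,-10,0,-7,-0.6,0,0],[-1,-15,0,-7,-0.6,0,0],[-1,-15,0,-7,-0.6,0,0],[-1,-15,0,-7,-0.6,0,0]]
  ]
}}

```text
clock: 8.2
eef_pos: [525.3, 235.8, 181.4]
tcp_rot: [3.141, 0.0, -1.447]
contact_force: [-0.2, 0.2, -0.3]
opening: -0.001
```

```bash
python3 -c "
from h import *
here(); f,K=cam('top'); save(f,'t2.png',(255,190,365,285),7)
go((44,45,118),np.load('pose.npy')[2]-np.pi/2)"
```

```text
8.2 safe xyz [ 15.45 196.15 181.36] F safe [-0.21  0.18 -0.33] rot [ 3.1405e+00  1.0000e-04 -1.4468e+00] open -0.001
shift cm [15.016 -2.801  6.334] turn deg [ 0.06 -0.01  0.19]
```

View pics/t2.png

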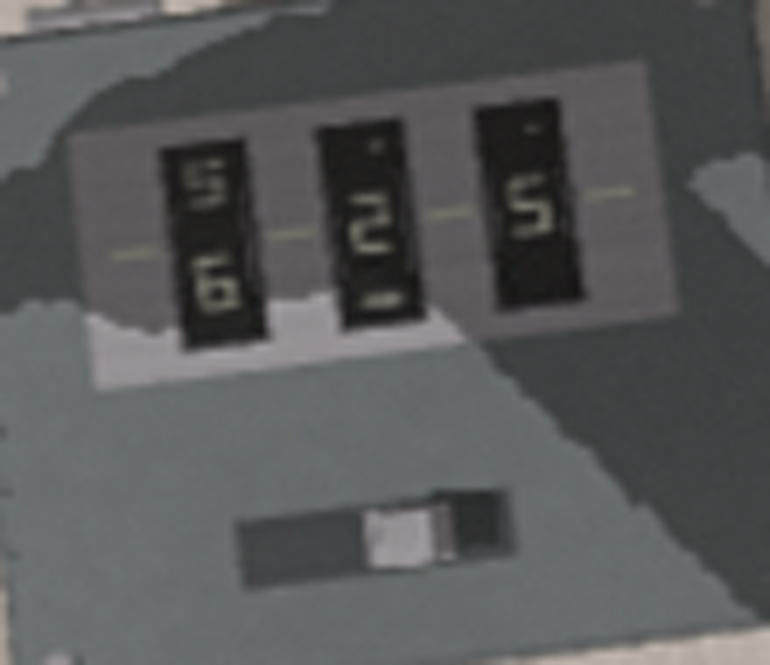

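The 5 on the left wheel is centred at crop (205,185) and the 6 at (216,284). The right wheel's 5 is at (531,207) and the middle 2 at (371,224), all readable against the index bars.

```bash
python3 - <<'E'
from h import *
f,K=cam("top"); p=np.load("pose.npy"); cr=lambda U:(np.float64(U)+.5)/7-.5+[255,190]
for n,u,w in(("L5",(205,185),.4),("L6",(216,284),.4),("Lbars",(212,245),.4),("M2",(371,224),2),("R5",(531,207),2),("Rbars",(527,204),2)): print(n,wheel_angle(f,K,cr(u),p,0,w))
E
```

```text
L5 (np.float64(34.113878737001436), array([ 46.82518677,  45.82056015, 108.43773521]))
L6 (np.float64(-23.85363246490771), array([ 17.86795262,  45.65221297, 111.0374457 ]))
Lbars (np.float64(-2.0242327659535655), array([ 28.94033468,  45.31656549, 113.58127932]))
M2 (np.float64(-0.9549544066127511), array([ 29.50001019,  -0.56042736, 111.99583321]))
R5 (np.float64(-2.3805387335867), array([ 28.75391142, -46.70979796, 111.97410988]))
Rbars (np.float64(-0.48041909443940906), array([ 29.7484561 , -45.67731696, 111.99894541]))
```

The left wheel's 5 is at +35°, so about 18.5 mm more is needed, with clean contact on the flat of the tip.

Request:
{"op": "apply_moves", "data": {
  "targets": [
    [[-1,5,-2.5,0,0,0,0.2],[-1,10,-2.5,0,0,0,0.2],[-1,15,-2.5,0,0,0,0.2],[-1,15,-2.5,3,0,0,0.2],[-1,15,-2.5,5.5,0,0,0.2],[-1,15,-2.5,6.5,0,0,0.2],[-1,15,-2.5,6.5,0,0,0.2],[-1,15,-2.5,6.5,0,0,0.2]]
  ]
}}

```text
clock: 9.1
eef_pos: [569.1, 88.0, 117.0]
tcp_rot: [3.141, -0.0, -1.453]
contact_force: [-0.1, 0.5, 0.7]
opening: -0.001
```

```bash
python3 -c "
from h import *
here(); go((40,45,111),np.load('pose.npy')[2]-np.pi/2)"
```

```text
9.1 safe xyz [ 41.3   44.23 117.03] F safe [0.   0.47 0.72] rot [ 3.1410e+00 -1.0000e-04 -1.4532e+00] open -0.001
shift cm [-0.077  0.129  0.603] turn deg [ 0.03 -0.   -0.1 ]
```

Request:
{"op": "apply_moves", "data": {
  "targets": [
    [[-1,-0.1,0.1,0.3,0,0,0],[-1,-0.1,0.1,0.55,0,0,0],[-1,-0.1,0.1,0.6,0,0,0],[-1,-0.1,0.1,0.61,0,0,0],[-1,-0.1,0.1,0.61,0,0,0]]
  ]
}}

```text
clock: 9.6
eef_pos: [568.7, 89.3, 112.1]
tcp_rot: [-3.14, 0.0, -1.453]
contact_force: [-1.1, 0.6, 7.1]
opening: 0.0
```

```bash
python3 -c "
from h import *
here()"
```

```text
9.6 safe xyz [ 41.13  45.6  112.09] F safe [-0.98  0.76  7.15] rot [-3.1403e+00  1.0000e-04 -1.4527e+00] open 0.0
```

Request:
{"op": "apply_moves", "data": {
  "targets": [
    [[-1,0,0,0.24,0,0,0],[-1,0,0.25,0.24,0,0,0],[-1,0,0.5,0.24,0,0,0],[-1,0,0.75,0.24,0,0,0],[-1,0,1.0,0.24,0,0,0],[-1,0,1.25,0.24,0,0,0],[-1,0,1.5,0.24,0,0,0],[-1,0,1.5,0.24,0,0,0]]
  ]
}}

```text
clock: 10.4
eef_pos: [556.6, 88.0, 111.9]
tcp_rot: [-3.134, -0.0, -1.452]
contact_force: [2.7, -1.1, 9.6]
opening: -0.002
```

```bash
python3 -c "
from h import *
here()"
```

```text
10.4 safe xyz [ 28.95  45.67 111.88] F safe [ 2.57 -1.43  9.65] rot [-3.1338e+00 -1.0000e-04 -1.4521e+00] open -0.002
```

Request:
{"op": "apply_moves", "data": {
  "targets": [
    [[-1,0,0.2,0.22,0,0,0],[-1,0,0.4,0.22,0,0,0],[-1,0,0.6,0.22,0,0,0],[-1,0,0.8,0.22,0,0,0],[-1,0,0.8,0.22,0,0,0]]
  ]
}}

```text
clock: 10.9
eef_pos: [551.6, 87.4, 111.9]
tcp_rot: [-3.127, -0.0, -1.451]
contact_force: [3.8, -1.4, 9.9]
opening: 0.002
```

```bash
python3 -c "
from h import *
here()"
```

```text
10.9 safe xyz [ 23.93  45.67 111.85] F safe [ 3.63 -1.82  9.95] rot [-3.1271e+00 -5.0000e-04 -1.4514e+00] open 0.002
```

Request:
{"op": "apply_moves", "data": {
  "targets": [
    [[-1,0,0.2,0.22,0,0,0],[-1,0,0.4,0.22,0,0,0],[-1,0,0.4,0.22,0,0,0]]
  ]
}}

```text
clock: 11.2
eef_pos: [550.5, 87.2, 111.8]
tcp_rot: [-3.121, -0.001, -1.451]
contact_force: [2.6, -1.6, 9.5]
opening: 0.005
```

```bash
python3 -c "
from h import *
here()"
```

```text
11.2 safe xyz [ 22.81  45.66 111.75] F safe [ 2.41 -1.94  9.46] rot [-3.1207e+00 -8.0000e-04 -1.4508e+00] open 0.005
```

Request:
{"op": "apply_moves", "data": {
  "targets": [
    [[-1,0,0,-0.4,0,0,0],[-1,0,0,-1.2,-0.8,0,0],[-1,0,0,-2,-0.8,0,0],[-1,4.6,-1,-2,-0.8,0,0],[-1,9.1,-2,-2,-0.8,0,0],[-1,9.1,-2,-2,-0.8,0,0],[-1,9.1,-2,-1,-0.8,0,0],[-1,9.1,-2,-0.5,-0.8,0,0]]
  ]
}}

```text
clock: 12.0
eef_pos: [580.2, -0.1, 116.2]
tcp_rot: [-3.136, -0.0, -1.451]
contact_force: [0.0, -0.3, -0.3]
opening: -0.003
```

```bash
python3 -c "
from h import *
here(); go((42,-46,115),np.load('pose.npy')[2]-np.pi/2)"
```

```text
12.0 safe xyz [ 41.87 -44.58 116.19] F safe [-0.03 -0.32 -0.32] rot [-3.1360e+00 -4.0000e-04 -1.4508e+00] open -0.003
shift cm [ 0.142 -0.013  0.119] turn deg [-0.32 -0.02  0.05]
```

Left stroke done at 18.3 mm. Now I'll feel for the right wheel.

Request:
{"op": "apply_moves", "data": {
  "targets": [
    [[-1,0.1,0,0.1,-0.3,0,0],[-1,0.1,0,0.25,-0.3,0,0],[-1,0.1,0,0.35,-0.3,0,0],[-1,0.1,0,0.35,-0.3,0,0]]
  ]
}}

```text
clock: 12.4
eef_pos: [580.3, -0.6, 112.6]
tcp_rot: [-3.141, -0.0, -1.45]
contact_force: [-0.4, -0.7, 0.6]
opening: -0.002
```

Request:
{"op": "apply_moves", "data": {
  "targets": [
    [[-1,0,0,0.1,0,0,0],[-1,0,0,0.15,0,0,0],[-1,0,0,0.15,0,0,0]]
  ]
}}

```text
clock: 12.7
eef_pos: [580.3, -0.6, 111.2]
tcp_rot: [-3.141, -0.0, -1.45]
contact_force: [0.8, -0.2, 0.2]
opening: -0.002
```

Request:
{"op": "apply_moves", "data": {
  "targets": [
    [[-1,0,0,0.1,0,0,0],[-1,0,0,0.15,0,0,0],[-1,0,0,0.15,0,0,0]]
  ]
}}

```text
clock: 13.0
eef_pos: [580.3, -0.6, 109.7]
tcp_rot: [-3.141, -0.0, -1.45]
contact_force: [-0.7, -0.5, 0.2]
opening: 0.002
```

Request:
{"op": "apply_moves", "data": {
  "targets": [
    [[-1,0,0,0.05,0,0,0],[-1,0,0,0.1,0,0,0],[-1,0,0,0.1,0,0,0]]
  ]
}}

```text
clock: 13.3
eef_pos: [580.4, -0.6, 108.9]
tcp_rot: [-3.141, -0.0, -1.45]
contact_force: [-0.6, -0.2, 3.6]
opening: 0.002
```

```bash
python3 -c "
from h import *
here()"
```

```text
13.3 safe xyz [ 41.99 -45.14 108.87] F safe [-0.64 -0.08  3.61] rot [-3.1410e+00 -4.0000e-04 -1.4501e+00] open 0.002
```

The right rim is felt at about 109.5 (seat worn about 4 mm). Pressing and stroking.

Request:
{"op": "apply_moves", "data": {
  "targets": [
    [[-1,0,0,0.15,0,0,0],[-1,0,0,0.27,0,0,0],[-1,0,0.25,0.27,0,0,0],[-1,0,0.5,0.27,0,0,0],[-1,0,0.75,0.27,0,0,0],[-1,0,1.0,0.27,0,0,0],[-1,0,1.25,0.27,0,0,0],[-1,0,1.5,0.27,0,0,0]]
  ]
}}

```text
clock: 14.1
eef_pos: [568.7, -2.2, 108.0]
tcp_rot: [-3.134, -0.001, -1.45]
contact_force: [3.3, 1.8, 10.1]
opening: -0.003
```

```bash
python3 -c "
from h import *
here()"
```

```text
14.1 safe xyz [ 30.17 -45.29 108.05] F safe [ 3.45  1.42 10.11] rot [-3.1342e+00 -8.0000e-04 -1.4503e+00] open -0.003
```

Request:
{"op": "apply_moves", "data": {
  "targets": [
    [[-1,0,0.25,0.18,0,0,0],[-1,0,0.5,0.18,0,0,0],[-1,0,0.75,0.18,0,0,0],[-1,0,1.0,0.18,0,0,0],[-1,0,1.25,0.18,0,0,0],[-1,0,1.4,0.18,0,0,0],[-1,0,1.4,0.18,0,0,0]]
  ]
}}

```text
clock: 14.8
eef_pos: [557.1, -3.7, 107.7]
tcp_rot: [-3.129, -0.001, -1.45]
contact_force: [2.0, 1.3, 10.1]
opening: 0.001
```

```bash
python3 -c "
from h import *
here(); go((42,-45.2,110),np.load('pose.npy')[2]-np.pi/2)"
```

```text
14.8 safe xyz [ 18.51 -45.37 107.66] F safe [ 2.13  1.06 10.09] rot [-3.1290e+00 -1.1000e-03 -1.4503e+00] open 0.001
shift cm [-0.014 -2.352 -0.204] turn deg [-0.72 -0.06  0.07]
```

Request:
{"op": "apply_moves", "data": {
  "targets": [
    [[-1,0,0,-0.4,0,0,0],[-1,0,0,-0.8,-0.7,0,0],[-1,0,-2.35,-0.8,-0.7,0,0],[-1,0,-2.35,-0.8,-0.7,0,0],[-1,0,-2.35,-0.5,-0.7,0,0],[-1,0,-2.35,-0.25,-0.7,0,0],[-1,0,-2.35,-0.25,-0.7,0,0],[-1,0,-2.35,-0.25,-0.7,0,0]]
  ]
}}

```text
clock: 15.6
eef_pos: [579.7, -0.9, 110.2]
tcp_rot: [3.141, -0.001, -1.45]
contact_force: [-0.5, -0.1, 0.2]
opening: 0.003
```

```bash
python3 -c "
from h import *
here(); go((42,-45.2,106),np.load('pose.npy')[2]-np.pi/2)"
```

```text
15.6 safe xyz [ 41.31 -45.33 110.21] F safe [-0.54 -0.08  0.15] rot [ 3.1410e+00 -1.0000e-03 -1.4504e+00] open 0.003
shift cm [-0.013 -0.069  0.42 ] turn deg [ 0.03 -0.06  0.06]
```

Request:
{"op": "apply_moves", "data": {
  "targets": [
    [[-1,0,0,0.2,0,0,0],[-1,0,0,0.4,0,0,0],[-1,0,0.25,0.4,0,0,0],[-1,0,0.5,0.4,0,0,0],[-1,0,0.75,0.4,0,0,0],[-1,0,1.0,0.4,0,0,0],[-1,0,1.25,0.4,0,0,0],[-1,0,1.5,0.4,0,0,0]]
  ]
}}

```text
clock: 16.4
eef_pos: [567.7, -2.5, 108.1]
tcp_rot: [-3.136, -0.001, -1.451]
contact_force: [3.6, 1.5, 9.2]
opening: -0.002
```

```bash
python3 -c "
from h import *
here()"
```

```text
16.4 safe xyz [ 29.19 -45.49 108.13] F safe [3.72 1.02 9.21] rot [-3.1358e+00 -1.5000e-03 -1.4506e+00] open -0.002
```

Request:
{"op": "apply_moves", "data": {
  "targets": [
    [[-1,0,0.25,0.19,0,0,0],[-1,0,0.5,0.19,0,0,0],[-1,0,0.75,0.19,0,0,0],[-1,0,1.0,0.19,0,0,0],[-1,0,1.25,0.19,0,0,0],[-1,0,1.35,0.19,0,0,0],[-1,0,1.35,0.19,0,0,0]]
  ]
}}

```text
clock: 17.1
eef_pos: [556.4, -4.0, 107.7]
tcp_rot: [-3.131, -0.002, -1.451]
contact_force: [1.5, 0.8, 9.2]
opening: 0.002
```

```bash
python3 -c "
from h import *
here()"
```

```text
17.1 safe xyz [ 17.79 -45.58 107.68] F safe [1.57 0.64 9.2 ] rot [-3.1309e+00 -1.8000e-03 -1.4507e+00] open 0.002
```

Request:
{"op": "apply_moves", "data": {
  "targets": [
    [[-1,0,0,-0.4,0,0,0],[-1,0,0,-4,-0.7,0,0],[-1,0,0,-7,-0.7,0,0],[-1,-5,0,-7,-0.7,0,0],[-1,-10,0,-7,-0.7,0,0],[-1,-15,0,-7,-0.7,0,0],[-1,-20,0,-7,-0.7,0,0],[-1,-24,0,-7,-0.7,0,0]]
  ]
}}

```text
clock: 17.9
eef_pos: [526.0, 236.7, 177.3]
tcp_rot: [3.14, -0.002, -1.45]
contact_force: [0.2, 0.2, 0.0]
opening: 0.002
```

```bash
python3 -c "
from h import *
here(); f,K=cam('top'); save(f,'t3.png',(255,190,365,285),7)
go((42,-45.2,118),np.load('pose.npy')[2]-np.pi/2)"
```

```text
17.9 safe xyz [ 16.2  196.97 177.27] F safe [0.23 0.17 0.02] rot [ 3.1398e+00 -1.5000e-03 -1.4501e+00] open 0.002
shift cm [24.705 -2.495  5.908] turn deg [0.06 0.07 0.14]
```

View pics/t3.png

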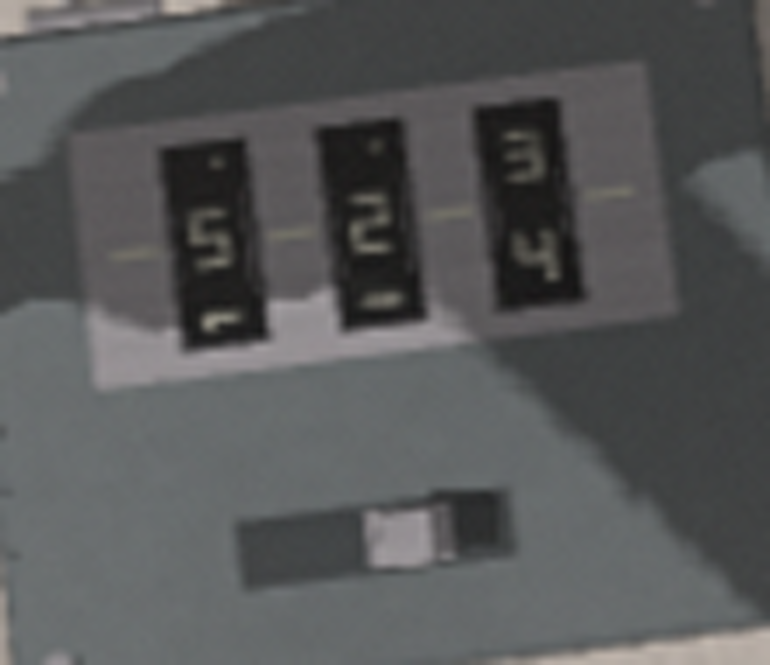

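Left reads 5, its centre at crop (212,239) against the index line at about 244. The middle is still on 2 at (371,225). On the right, 3 is at (524,157) and 4 at (537,254).

```bash
python3 - <<'E'
from h import *
f,K=cam("top"); p=np.load("pose.npy"); b=(255,190)
a=lambda U,w:wheel_angle(f,K,(np.float64(U)+.5)/7-.5+b,p,0,w)[0].round(1)
# centroids of light numeral strokes on dark rim
g=cv2.resize(cv2.cvtColor(np.asarray(f["pixels"]),cv2.COLOR_RGB2GRAY)[190:285,255:365],None,fx=7,fy=7,interpolation=cv2.INTER_CUBIC).astype(float)
for n,(x0,y0,x1,y1),w in(("L5",(182,200,240,275),.4),("M2",(345,188,396,258),2),("M1",(350,285,410,312),2),("L6",(195,305,245,335),.4),("R3",(496,125,550,185),4.3),("R4",(508,225,562,285),4.3)):
    q=g[y0:y1,x0:x1]; m=q>(q.min()+q.max())/2; y,x=np.nonzero(m); cx,cy=(x.min()+x.max())/2+x0,(y.min()+y.max())/2+y0
    print(n,(cx,cy),(y.min()+y0,y.max()+y0),a((cx,y.min()+y0),w),a((cx,y.max()+y0),w),"mid",a((cx,cy),w))
E
```

```text
L5 (np.float64(209.5), np.float64(238.0)) (np.int64(209), np.int64(267)) 18.3 -13.8 mid 2.0
M2 (np.float64(369.0), np.float64(223.0)) (np.int64(194), np.int64(252)) 16.0 -16.1 mid -0.3
M1 (np.float64(380.5), np.float64(300.5)) (np.int64(293), np.int64(308)) -42.0 -53.5 mid -47.5
L6 (np.float64(219.0), np.float64(320.5)) (np.int64(312), np.int64(329)) -41.6 -54.9 mid -47.9
R3 (np.float64(524.5), np.float64(156.0)) (np.int64(131), np.int64(181)) 47.0 12.8 mid 28.1
R4 (np.float64(537.0), np.float64(256.0)) (np.int64(232), np.int64(280)) -16.2 -46.1 mid -30.1
```

The right wheel needs another 30° (15.7 mm), and the roll so far matched the finger travel exactly. Left is within about 2°. Final right stroke.

Request:
{"op": "apply_moves", "data": {
  "targets": [
    [[-1,5,-2.3,0,0,0,0.1],[-1,10,-2.3,0,0,0,0.1],[-1,15,-2.3,0,0,0,0.1],[-1,20,-2.3,0,0,0,0.1],[-1,24.7,-2.3,1,0,0,0.1],[-1,24.7,-2.3,4,0,0,0.1],[-1,24.7,-2.3,6,0,0,0.1],[-1,24.7,-2.3,6,0,0,0.1]]
  ]
}}

```text
clock: 18.8
eef_pos: [576.7, -4.8, 114.6]
tcp_rot: [3.135, 0.0, -1.45]
contact_force: [-0.5, 1.7, 0.2]
opening: 0.002
```

```bash
python3 -c "
from h import *
here(); go((40,-45.2,108.3),np.load('pose.npy')[2]-np.pi/2)"
```

```text
18.8 safe xyz [ 37.87 -48.85 114.62] F safe [-0.33  1.75  0.25] rot [ 3.1347e+00  1.0000e-04 -1.4501e+00] open 0.002
shift cm [-0.365 -0.218  0.631] turn deg [0.4  0.01 0.08]
```

Request:
{"op": "apply_moves", "data": {
  "targets": [
    [[-1,-0.36,-0.22,0.1,0.4,0,0],[-1,-0.36,-0.22,0.3,0.4,0,0],[-1,-0.36,-0.22,0.5,0.4,0,0],[-1,-0.36,-0.22,0.64,0.4,0,0],[-1,-0.36,-0.22,0.64,0.4,0,0]]
  ]
}}

```text
clock: 19.3
eef_pos: [579.0, -0.7, 109.0]
tcp_rot: [-3.14, 0.0, -1.45]
contact_force: [-0.9, 1.3, 4.9]
opening: 0.002
```

```bash
python3 -c "
from h import *
here()"
```

```text
19.3 safe xyz [ 40.66 -45.05 108.95] F safe [-0.71  1.44  4.86] rot [-3.1402  0.     -1.4497] open 0.002
```

Request:
{"op": "apply_moves", "data": {
  "targets": [
    [[-1,0,0,0.15,0,0,0],[-1,0,0,0.27,0,0,0],[-1,0,0.25,0.27,0,0,0],[-1,0,0.5,0.27,0,0,0],[-1,0,0.75,0.27,0,0,0],[-1,0,1.0,0.27,0,0,0],[-1,0,1.25,0.27,0,0,0],[-1,0,1.4,0.27,0,0,0]]
  ]
}}

```text
clock: 20.1
eef_pos: [568.0, -2.1, 108.2]
tcp_rot: [-3.134, -0.0, -1.45]
contact_force: [4.3, 1.6, 9.7]
opening: -0.001
```

```bash
python3 -c "
from h import *
here()"
```

```text
20.1 safe xyz [ 29.56 -45.11 108.19] F safe [4.46 1.1  9.74] rot [-3.1338e+00 -4.0000e-04 -1.4497e+00] open -0.001
```

Request:
{"op": "apply_moves", "data": {
  "targets": [
    [[-1,0,0.25,0.19,0,0,0],[-1,0,0.5,0.19,0,0,0],[-1,0,0.7,0.19,0,0,0],[-1,0,0.7,0.19,0,0,0]]
  ]
}}

```text
clock: 20.5
eef_pos: [563.7, -2.6, 108.1]
tcp_rot: [-3.128, -0.001, -1.45]
contact_force: [3.4, 0.9, 9.1]
opening: -0.0
```

```bash
python3 -c "
from h import *
here()"
```

```text
20.5 safe xyz [ 25.24 -45.12 108.14] F safe [3.53 0.5  9.06] rot [-3.1279e+00 -7.0000e-04 -1.4496e+00] open -0.0
```

The right stroke totals 15.4 mm (29.4°). I'll lift to beside the bolt knob (its right side, high) and check the wheels from the top camera.

Request:
{"op": "apply_moves", "data": {
  "targets": [
    [[-1,0,0,-0.4,0,0,0],[-1,0,0,-3,-0.8,0,0],[-1,0,0,-5,-0.8,0,0],[-1,0,4,-5,-0.8,0,0],[-1,-0.3,8.5,-5,-0.8,0,0],[-1,-0.3,8.5,-5,-0.8,0,0],[-1,-0.3,8.5,-5,-0.8,0,0]]
  ]
}}

```text
clock: 21.2
eef_pos: [477.7, -10.0, 157.3]
tcp_rot: [3.142, -0.001, -1.45]
contact_force: [-0.1, -0.1, 0.5]
opening: 0.003
```

```bash
python3 - <<'E'
from h import *
here(); go((-60,-42,116),np.load('pose.npy')[2]-np.pi/2)
f,K=cam("top"); p=np.load("pose.npy"); b=(255,190); save(f,'t4.png',(255,190,365,285),7)
a=lambda U,w:wheel_angle(f,K,(np.float64(U)+.5)/7-.5+b,p,0,w)[0].round(1)
g=cv2.resize(cv2.cvtColor(np.asarray(f["pixels"]),cv2.COLOR_RGB2GRAY)[190:285,255:365],None,fx=7,fy=7,interpolation=cv2.INTER_CUBIC).astype(float)
for n,(x0,y0,x1,y1),w in(("L5",(182,200,240,275),.4),("M2",(345,188,396,258),2),("R3",(505,165,557,240),4.3)):
    q=g[y0:y1,x0:x1]; m=q>(q.min()+q.max())/2; y,x=np.nonzero(m); cx=(x.min()+x.max())/2+x0
    print(n,(y.min()+y0,y.max()+y0),a((cx,y.min()+y0),w),a((cx,y.max()+y0),w))
E
```

```text
21.2 safe xyz [-61.11 -42.25 157.26] F safe [-0.08 -0.06  0.49] rot [ 3.1415e+00 -8.0000e-04 -1.4497e+00] open 0.003
shift cm [-0.028 -0.111  4.126] turn deg [ 0.   -0.05  0.11]
L5 (np.int64(209), np.int64(267)) 18.3 -13.9
M2 (np.int64(194), np.int64(252)) 15.9 -16.2
R3 (np.int64(173), np.int64(231)) 16.9 -15.3
```

View pics/t4.png

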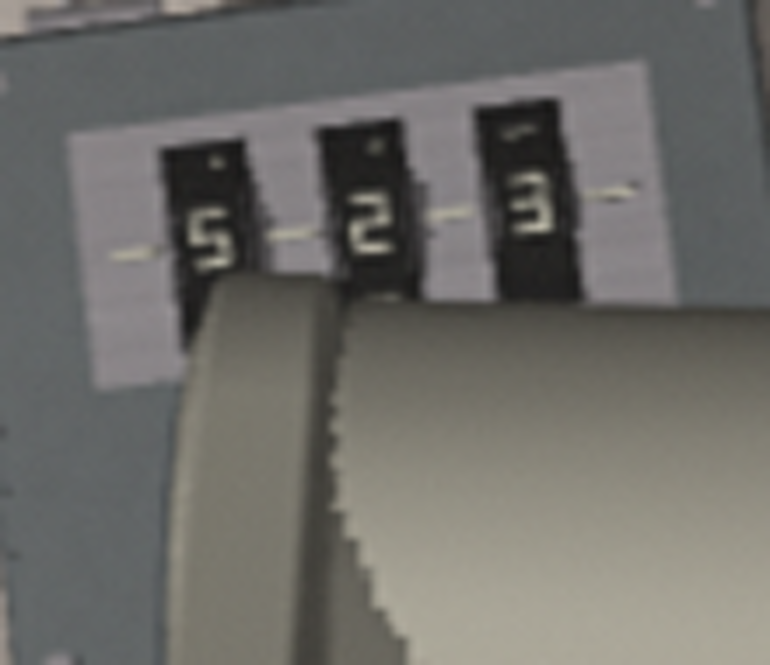

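The wheels read 5-2-3, within about 2° of the index bars. Now the bolt: go down beside the knob, then push to the left.

Request:
{"op": "apply_moves", "data": {
  "targets": [
    [[-1,0,-0.1,2,0,0,0],[-1,0,-0.1,3.5,0,0,0],[-1,0,-0.1,4.1,0,0,0],[-1,0,-0.1,4.1,0,0,0],[-1,-0.5,-0.1,4.1,0,0,0],[-1,-0.9,-0.1,4.1,0,0,0],[-1,-1.3,-0.1,4.1,0,0,0],[-1,-1.3,-0.1,4.1,0,0,0]]
  ]
}}

```text
clock: 22.05
eef_pos: [478.6, 3.6, 116.9]
tcp_rot: [-3.14, -0.001, -1.449]
contact_force: [0.0, -0.5, -0.2]
opening: -0.0
```

```bash
python3 -c "
from h import *
here()"
```

```text
22.05 safe xyz [-58.52 -28.83 116.88] F safe [-0.04 -0.51 -0.19] rot [-3.1398e+00 -1.0000e-03 -1.4490e+00] open -0.0
```

Request:
{"op": "apply_moves", "data": {
  "targets": [
    [[-1,-0.2,0,0,0,0,0],[-1,-0.4,0,0,0,0,0],[-1,-0.6,0,0,0,0,0],[-1,-0.8,0,0,0,0,0],[-1,-1.0,0,0,0,0,0],[-1,-1.2,0,0,0,0,0],[-1,-1.4,0,0,0,0,0],[-1,-1.5,0,0,0,0,0]]
  ]
}}

```text
clock: 22.85
eef_pos: [476.8, 18.6, 116.9]
tcp_rot: [-3.14, -0.001, -1.449]
contact_force: [-0.1, -2.3, 1.5]
opening: 0.001
```

```bash
python3 -c "
from h import *
here()"
```

```text
22.85 safe xyz [-58.59 -13.73 116.86] F safe [-0.41 -2.31  1.48] rot [-3.1398e+00 -1.1000e-03 -1.4489e+00] open 0.001
```

Request:
{"op": "apply_moves", "data": {
  "targets": [
    [[-1,-0.2,0,0,0,0,0],[-1,-0.4,0,0,0,0,0],[-1,-0.6,0,0,0,0,0],[-1,-0.7,0,0,0,0,0],[-1,-0.8,0,0,0,0,0],[-1,-0.9,0,0,0,0,0]]
  ]
}}

```text
clock: 23.45
eef_pos: [475.7, 27.6, 116.8]
tcp_rot: [-3.14, -0.001, -1.449]
contact_force: [-0.2, -2.2, 1.2]
opening: -0.001
```

```bash
python3 -c "
from h import *
here()"
```

```text
23.45 safe xyz [-58.62  -4.65 116.85] F safe [-0.42 -2.21  1.2 ] rot [-3.1398e+00 -1.0000e-03 -1.4490e+00] open -0.001
```

Still sliding at 2.2 N. I'll go on in 1 mm steps until the stop is felt.

Request:
{"op": "apply_moves", "data": {
  "targets": [
    [[-1,-0.1,0,0,0,0,0],[-1,-0.2,0,0,0,0,0],[-1,-0.3,0,0,0,0,0],[-1,-0.3,0,0,0,0,0]]
  ]
}}

```text
clock: 23.85
eef_pos: [475.3, 30.7, 116.8]
tcp_rot: [-3.14, -0.001, -1.449]
contact_force: [0.2, -2.0, 0.8]
opening: -0.002
```

Request:
{"op": "apply_moves", "data": {
  "targets": [
    [[-1,-0.1,0,0,0,0,0],[-1,-0.2,0,0,0,0,0],[-1,-0.2,0,0,0,0,0]]
  ]
}}

```text
clock: 24.15
eef_pos: [475.2, 31.7, 116.9]
tcp_rot: [-3.14, -0.003, -1.448]
contact_force: [0.4, -11.0, 0.9]
opening: 0.004
```

Request:
{"op": "apply_moves", "data": {
  "targets": [
    [[-1,-0.1,0,0,0,0,0],[-1,-0.2,0,0,0,0,0],[-1,-0.2,0,0,0,0,0]]
  ]
}}

```text
clock: 24.45
eef_pos: [475.2, 31.9, 117.0]
tcp_rot: [-3.14, -0.006, -1.446]
contact_force: [1.5, -15.8, 2.1]
opening: 0.004
```

The force rose to 15.8 N with almost no travel, so this is the end stop. I'll back off, lift and move away.

Request:
{"op": "apply_moves", "data": {
  "targets": [
    [[-1,0.5,0,0,0,0,0],[-1,2,0,0,0,0,0],[-1,3,0,0,0,0,0],[-1,3,0,-4,0,0,0],[-1,3,0,-9,0,0,0],[-1,8,2,-12,0,0,0],[-1,13,4,-12,0,0,0],[-1,18,6,-12,0,0,0]]
  ]
}}

```text
clock: 25.25
eef_pos: [442.6, -137.2, 239.2]
tcp_rot: [-3.137, -0.007, -1.445]
contact_force: [1.1, -0.6, -0.7]
opening: -0.002
```

Request:
{"op": "apply_moves", "data": {
  "targets": [
    [[-1,5,1,0,0,0,0],[-1,10,2,0,0,0,0],[-1,15,3,0,0,0,0],[-1,20,4,0,0,0,0],[-1,20,4,0,0,0,0],[-1,20,4,0,0,0,0],[-1,20,4,0,0,0,0]]
  ]
}}

```text
clock: 25.95
eef_pos: [427.8, -339.6, 240.0]
tcp_rot: [-3.137, -0.006, -1.445]
contact_force: [0.6, 0.3, 0.7]
opening: -0.003
```

```bash
python3 - <<'E'
from h import *
here()
f,K=cam("top"); save(f,'t5.png',(180,145,440,300),3)
p=np.load("pose.npy"); c=lambda P:((proj(f,K,world(p,P))-[180,145]+.5)*3-.5).round(1).tolist()
print("knob shut/open",c((-60,0,130)),c((-60,20,130)))
E
```

```text
25.95 safe xyz [-149.86 -363.59  240.  ] F safe [0.63 0.26 0.74] rot [-3.1369 -0.0058 -1.4453] open -0.003
knob shut/open [[398.0, 365.6]] [[367.4, 369.3]]
```

View pics/t5.png

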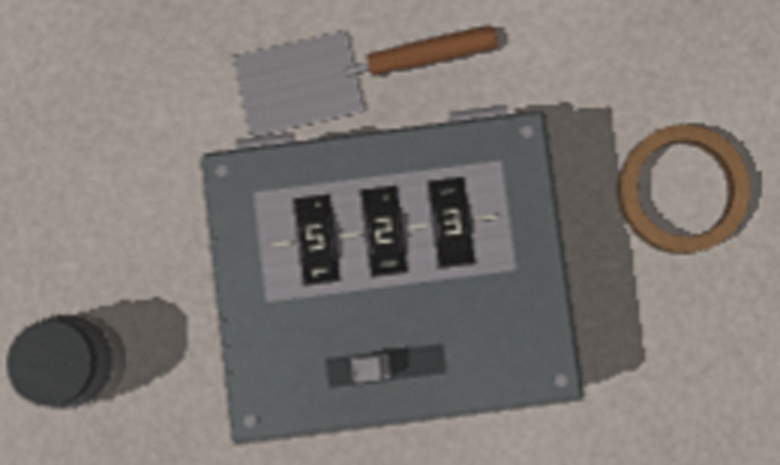

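The knob top is at crop (366,369), which matches the fully open prediction of (367,369). The wheels read 5-2-3, and the jar, roll and spatula are where they were. Handing in.

```bash
python3 -c "
from h import *
print(r.sign_off()); here()"
```

```text
the job is handed in; nothing more can be done
None
the job is handed in; nothing more can be done
```

The code 5-2-3 is on top, the bolt is fully open, and the hand is clear of the safe. I handed the job in at about 26 s on the robot's clock.

- **Wheels:** I rolled the two outer wheels towards the robot with the closed fingertips. The highest force I read while rolling was about 10 N. The last top picture reads 5-2-3. Measured against the index bars, the left wheel is about 2° off, the right about 1°, and the middle is unchanged.
- **Bolt:** I pushed it left until the force rose from about 2 N to 15.8 N with almost no further travel, which I took as the end stop. In the picture the knob is within about 1 px of where it should be when fully open.
- **Bystanders:** the jar, roll and spatula look untouched.

**Limits and disagreements:**
- The two cameras disagreed by a few mm on the safe's position (the scene view put it about 2 px lower). The contacts agreed with the top view, so I used that.
- Forces were read only at the end of each move, so short peaks in between were not seen.
- I left the left wheel's 2° uncorrected because it is close to the reading error.

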